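Tare the studio scale to a mixing cup

TASK

Stand the open mixing cup upright on the middle of the scale's round pan and let go of it; then turn the ribbed bezel of the dial until its broad zero bar lines up with the needle, so that the scale reads zero with the cup on it. Leave the cup on the pan and the bezel set, and leave the other things on the table where they are.

Things in the scene. Friction and masses are not known exactly. Their poses are not given: they have to be found in the camera images.
- scale: Grey spring scale, fixed to the table, housing 170 x 280 mm and 55 mm high. Origin at the centre of its underside; the pan is at its +y end, the dial at its -y end, both facing up; z up.
- pan: Round flat steel weighing pan, 120 mm across and 6 mm thick, without a lip. Origin at the centre of its underside, in the scale's frame at (0, 75, 69) mm when empty; its upper face is 6 mm above the origin. It sinks 2 to 6 mm under the cup, 11 mm at most.
- bezel_grip (a point): Centre of the bezel, on the dial's upright axis, half-way up the bezel, in the scale's frame at (0, -80, 81) mm. The bezel is a round ribbed aluminium ring with the white dial face in it, 58 mm across and 22 mm high (its underside 70 mm, its top 92 mm above the table), on a turret 48 mm across and 15 mm high; grip it across the outside from above, at any yaw.
- zero_mark (a point): The zero bar: a broad black bar, 4 mm wide, on the dial face and across the bezel's rim, that turns with the bezel (the other 23 division marks, 15 degrees apart, are thin). This point is 22 mm from the dial's axis; the point's x axis points outward from the dial's axis through the bar.
- needle_tip (a point): Point of the needle: a thin black pointer, 2 mm wide, that turns over the dial face, 22 mm from axis to tip, with a brass hub in the middle and a 3 mm tail; it cannot be touched. The point's x axis points from the dial's axis to the tip.
- bezel (a joint): Angle of the bezel, rad, growing clockwise seen from above; at 0 the zero bar points along the scale's +x. Stops at -0.6 and 2.6. Stays where it is left.
- needle (a joint): Angle of the needle, rad, same zero and sense as the bezel's, so the scale reads zero when the two are equal. It is 0 with the pan empty and turns clockwise with the load, about 4.4 rad per kg; it settles within a second.
- cup: White open ceramic mixing cup without a handle, straight-sided, 58 mm outside diameter, 75 mm tall, wall 4 mm, 0.15 to 0.31 kg, standing upright on the table to one side of the scale. Origin at the centre of its underside, z up.
- jar: Bystander: closed jar with a steel cap, 60 mm diameter, 85 mm tall, standing on the other side of the scale. Origin at the centre of its underside.
- tin: Bystander: closed paint tin, 74 mm diameter, 100 mm tall, beyond the scale. Origin at the centre of its underside.
- brush: Bystander: paint brush lying on the table beyond the scale. Its origin is under its middle.
There are look-alikes about, which are no part of the job. Leave any orange look-alike of the cup alone.

How it is judged:
By the outcome, as a careful person would: the job done as asked, in the order asked, and still so for the second after the job is handed in, with the robot touching nothing.
It also fails if it takes over 53 s, if anything falls off the work surface, if the arm or the gripper's body presses on something with over 40 N, if the wrist force passes 120 N, or if a joint passes its speed limit or range.

ROBOT

A 6-joint arm with a two-finger parallel gripper is mounted at the origin on the work surface. World frame = base frame: x ahead of the robot, y to its left, z up, the work surface at z = 0. Lengths are in m, angles in rad, forces in N, time in s.
With the tool pointing down it reaches from about 0.35 to 0.875 m from the base axis. Payload 4.2 kg.
Tool frame: the origin (TCP) lies midway between the tips of the shut fingers; the grasp point (between the pads) lies 19 mm behind it; z points along the fingers, y is the line along which they close (so a half turn about z gives the same grasp; the last joint's range is limited). The gripper opens to 85 mm and grips with 20 to 120 N. Pads are 22 mm wide; open, the fingers measure 114 mm over their backs; the gripper's body (76 mm by 85 mm) begins 54 mm behind the grasp point. The pads swing forward as they close: fully open they stand 13 mm farther back than shut.
Start: joints at [1.379, 0.385, 0.008, 0, -1.194, -0.259], TCP at [0.272, 0.563, 0.205] pointing down, gripper open.
Joint ranges: [-3.14, 3.14], [-1.21, 2.06], [-1.07, 1.41], [-3.16, 2.05], [-2.99, -0.16], [-3.1, 3.1]. Speed limits (rad/s): [2.79, 2.79, 3.14, 3.14, 3.14, 3.14].

INTERFACE

Orientations are given as a unit quaternion [x, y, z, w].
In Python, from bench import robot, camera, camera_info, order gives the robot as it stands.
- The arm moves only by the shell command python3 -m pendant 'ROWS'. ROWS is JSON, a list of rows, each a list of 7 numbers: the shift along the tool's x, y, z as a fraction of full scale, then the turn, a rotation vector about the tool's x, y, z as a fraction of full scale, then the opening, from 0 (shut) to 1 (fully open). In form: [[tx, ty, tz, rx, ry, rz, grip], ...]. A call has exactly 8 rows; each row is the pose to reach, as a shift and turn from the pose commanded when the call began, along the tool's axes at that moment, turning the shorter way round; what a row does not reach only later rows make up. Full scale, the value 1, is 75 cm for a shift and 180 degrees for a turn. A row lasts 1/12 s, in which the tool goes at most 41.7 mm and 7.16 degrees, less where a joint would pass 70% of its speed; a pose out of reach is approached as far as the arm can. A call with a number of a shift or a turn outside -1 to 1 is refused whole. A call with a gripper value outside its range is refused whole. The fingers move at their own pace and stop on an object; the grip force is fixed at half the most. Time passes only in rows, so rows that repeat a pose let the fingers close, or fill a call up. It gives the time, the measured TCP pose, the force, the opening and the grip force at its end, in the units of the state.
- robot.observe(): the state, without advancing time (a new reading comes with each control period).
- camera(name): name is "side" or "top" or "wrist"; returns the picture (420x560x3 uint8, red, green, blue); there is no depth.
- camera_info(name): a dict with "fx", "fy", "cx", "cy" (pixels), "world_to_cam" (4x4, takes a point from world to camera coordinates). Camera axes: x right, y down, z forward; pixel columns grow to the right and rows downward; lengths in m; the calibration is good to about 2 mm. A picture is of the moment at which its call begins: read the wrist's pose just before it. camera_info takes no time and is no camera call; for the wrist camera it gives the pose at the moment of the call.
- order.hand_in(): hands the job in; it is judged then, once.
The state is a dict: "t": time; "joint_pos": joint angles; "joint_velocities": joint speeds; "joint_torque": joint torques, N m; "eef_pos": TCP position; "eef_rot": TCP orientation; "wrist_force": force on the tool from outside, world axes, zero at the start; "ft_torque": the same for the moment, N m; "finger_gap": finger opening in m; "grip_force": force on a finger pad.
Only numpy, scipy, OpenCV 4.12 (cv2) and the standard library are available. Lean on these libraries where they do the work, as an engineer would, in place of code of your own. Each camera call takes 0.05 s, during which the arm holds its last target. There are 200 camera calls.

## Working session

There is one attempt and no reset: what is moved stays moved. The work goes in short steps, Python scripts to look and compute and a shell command to move; the robot and the scene stay as the last step left them, time stands still between calls to the robot, and variables do not carry over. Pictures are saved under pics/ and viewed, at most 10 in all, crops included, and the job is handed in when it is done.

```bash
mkdir -p pics; cat > h.py <<'E'
import numpy as np, cv2
from bench import robot,camera,camera_info,order
def ray(n,u,v,z,ci=None):
    c=ci or camera_info(n); M=np.array(c["world_to_cam"]); R=M[:3,:3]; o=-R.T@M[:3,3]
    d=R.T@np.array([(u-c["cx"])/c["fx"],(v-c["cy"])/c["fy"],1]); return o+d*(z-o[2])/d[2]
def proj(n,p):
    c=camera_info(n); q=(np.array(c["world_to_cam"])@np.r_[p,1])[:3]; return c["fx"]*q[0]/q[2]+c["cx"],c["fy"]*q[1]/q[2]+c["cy"]
E
python3 - <<'E'
from h import *
for n in("top","side"):
    im=camera(n)[:,:,::-1]; cv2.imwrite(f"pics/{n}0.png",im)
    M=np.array(camera_info(n)["world_to_cam"]); print(n,-M[:3,:3].T@M[:3,3])
s=robot.observe(); print(s)
E
```

```text
top [0.47550971 0.00316945 0.95129058]
side [ 0.29765062 -0.7674862   0.86007555]
{'t': 0.1, 'joint_pos': array([ 1.37860306e+00,  3.85462917e-01,  6.76032461e-03, -4.15305026e-04,
       -1.19401759e+00, -2.58627824e-01]), 'joint_velocities': array([ 1.25932332e-03, -4.90071536e-05,  3.80167085e-03,  1.98363333e-03,
       -1.40398292e-03,  6.18857802e-04]), 'joint_torque': array([-7.21802298e-04, -3.93323135e+01,  1.88928741e+01,  4.19805273e+00,
       -2.62001879e-03,  4.22198895e-06]), 'eef_pos': array([0.27204164, 0.56204674, 0.20414322]), 'eef_rot': array([ 9.74684839e-01, -2.23581084e-01, -1.60959853e-04,  9.67807295e-04]), 'wrist_force': array([ 0.03294902, -0.30713036,  0.49333974]), 'ft_torque': array([ 0.02431001, -0.01715416, -0.01213374]), 'grip_force': 0.0, 'finger_gap': 0.08549309785489459}
```

View pics/top0.png

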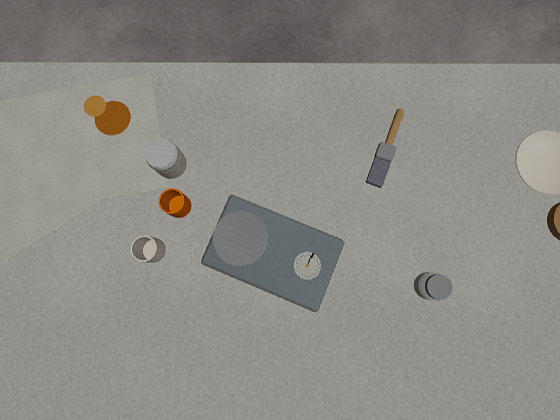

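View pics/side0.png

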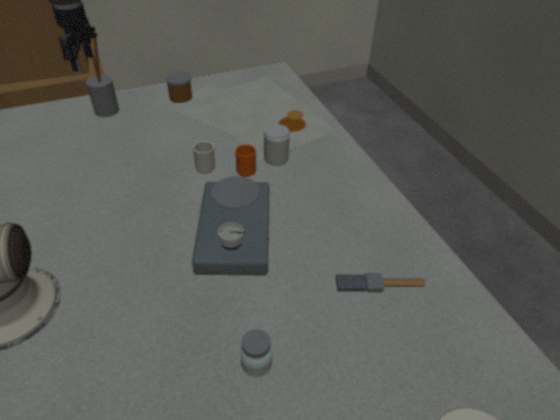

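The candidates for the cup in the top view are the white open cup at (144,249), the orange open cup at (174,203), and the closed white/steel tin at (162,155). The white one fits, because it is open and straight-sided. The pan is at about (240,238) and the dial at about (307,265). I'll check these in an enlarged crop.

```bash
python3 - <<'E'
from h import *
im=cv2.imread("pics/top0.png"); c=im[180:320,120:360]
a=cv2.resize(c[40:95,0:80],None,fx=8,fy=8,interpolation=cv2.INTER_CUBIC)  # cup 120..200,220..275
b=cv2.resize(im[180:320,195:350],None,fx=4,fy=4,interpolation=cv2.INTER_CUBIC)
o=np.zeros((600,800,3),np.uint8); o[:560,:620]=b; 
cv2.imwrite("pics/c1.png",o[:560,:620]); cv2.imwrite("pics/c2.png",a)
for n,u,v,z in(("top",144,249,.0375),("top",240,238,.075),("top",307,265,.092)): print(ray(n,u,v,z))
# housing corners rough (z=.055)
for u,v in((232,195),(344,240),(318,311),(202,265)): print(ray("top",u,v,.055))
E
```

```text
[0.52324242 0.31852635 0.0375    ]
[0.54718465 0.097958   0.075     ]
[ 0.49057575 -0.04600538  0.092     ]
[0.64560512 0.12066608 0.055     ]
[ 0.5466942  -0.12961449  0.055     ]
[ 0.3936687  -0.07166854  0.055     ]
[0.48867653 0.18218734 0.055     ]
```

View pics/c1.png

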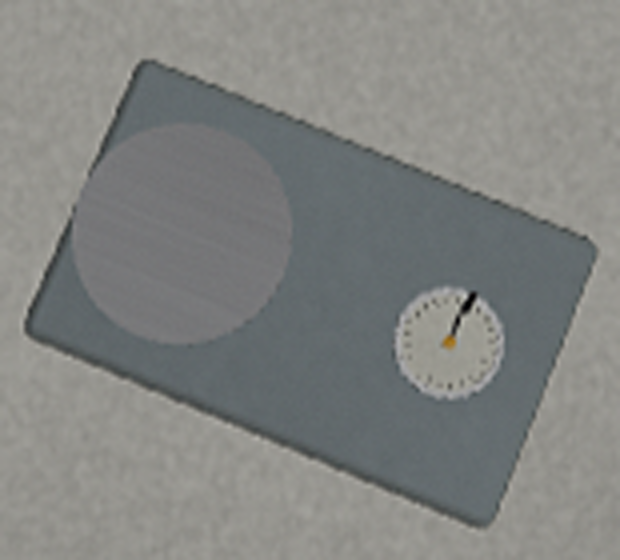

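View pics/c2.png

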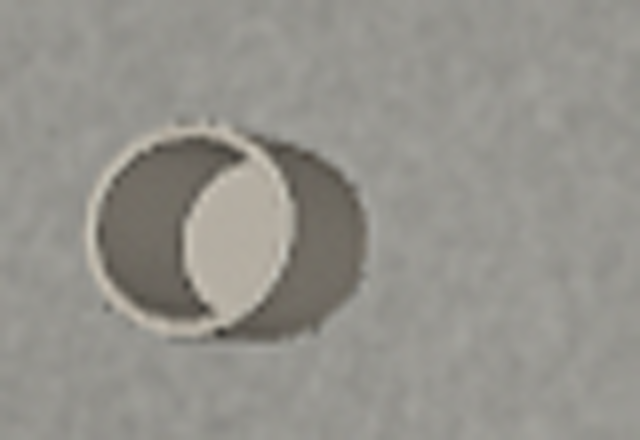

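The crop confirms a white open cup. Its rim centre is at crop (191,230), which is full-image (143.4,248.3). The pan centre is at (240.0,238.1), the dial hub at (306.9,265.4), and the zero bar sits under the needle.

```bash
cat >> h.py <<'E'
from scipy.spatial.transform import Rotation as Ro
def totool(p):
    s=robot.observe(); return (Ro.from_quat(s["eef_rot"]).inv().apply(np.array(p)-s["eef_pos"]))/.75
E
python3 - <<'E'
from h import *
cup=ray("top",143.4,248.3,.075); pan=ray("top",240,238.1,.075); d=ray("top",306.9,265.4,.092)
print(cup,pan,d,"pan-dial",np.linalg.norm((pan-d)[:2]), "rim diam",np.linalg.norm(ray("top",130.4,248.3,.075)-ray("top",156.4,248.3,.075)),"pan diam",np.linalg.norm(ray("top",212.4,238,.075)-ray("top",267.7,238,.075)))
y=(pan-d)[:2];y/=np.linalg.norm(y);print("yaw y axis",y, "scale origin",d[:2]+.08*y)
for p in(np.r_[cup[:2],.075],np.r_[cup[:2],0],pan,d): print(proj("side",p))
print("hover",totool([cup[0],cup[1],.14]),"grasp",totool([cup[0],cup[1],.03]))
# measured side cup rim? 
im=cv2.imread("pics/side0.png"); cv2.imwrite("pics/s1.png",cv2.resize(im[130:255,175:290],None,fx=4.5,fy=4.5,interpolation=cv2.INTER_CUBIC))
E
```

```text
[0.5227798  0.30698738 0.075     ] [0.54696797 0.09795246 0.075     ] [ 0.48974329 -0.04579562  0.092     ] pan-dial 0.15471966556254063 rim diam 0.0566447549495474 pan diam 0.11999136802009187
yaw y axis [0.36986042 0.92908733] scale origin [0.51933212 0.02853136]
(np.float64(202.68127094775247), np.float64(146.8353983129193))
(np.float64(204.9812370267374), np.float64(168.03672938296518))
(np.float64(234.53436790348275), np.float64(191.10341653868934))
(np.float64(229.9727489173714), np.float64(230.90583867558988))
hover [0.44910424 0.16020132 0.08589166] grasp [0.44908679 0.15991406 0.23255805]
```

View pics/s1.png

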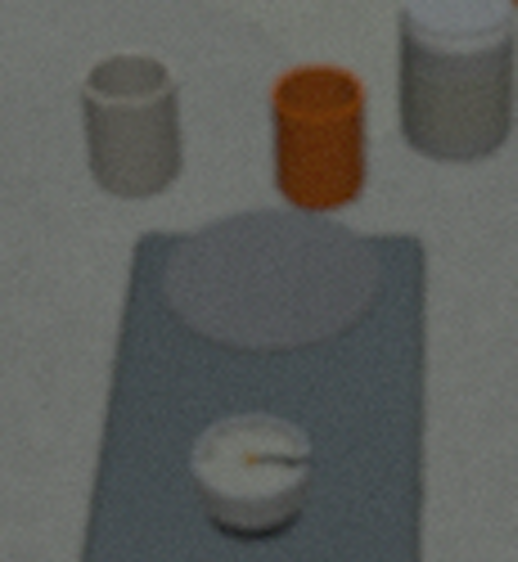

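The side view agrees to about 1 px: rim at (203.6,148) and pan at (235.2,192). The sizes match too: pan 120.0 mm, rim 57 mm, pan to dial 154.7 mm. The tool's closing line already clears the orange cup, so no turn is needed. I'll go to hover first.

```bash
python3 -m pendant '[[0.056,0.02,0.01,0,0,0,1],[0.11,0.04,0.02,0,0,0,1],[0.165,0.059,0.03,0,0,0,1],[0.22,0.078,0.042,0,0,0,1],[0.27,0.096,0.052,0,0,0,1],[0.32,0.114,0.061,0,0,0,1],[0.37,0.132,0.071,0,0,0,1],[0.41,0.146,0.08,0,0,0,1]]'
python3 - <<'E'
from h import *
p=[.5228,.307,.14]
print(totool(p),totool([.5228,.307,.03]),robot.observe()["eef_rot"])
E
```

```text
t: 0.77
eef_pos: [0.5023, 0.3282, 0.1446]
eef_rot: [0.975, -0.223, -0.0, 0.0]
wrist_force: [1.3, 0.6, -0.4]
finger_gap: 0.0853
grip_force: 0.0
[0.0369279  0.01350001 0.00612371] [0.03695537 0.01343809 0.15279036] [ 9.74712180e-01 -2.23463895e-01 -1.38441381e-04  1.84827778e-04]
```

```bash
python3 -m pendant '[[0.037,0.0135,0.006,0,0,0,1],[0.037,0.0135,0.006,0,0,0,1],[0.037,0.0135,0.04,0,0,0,1],[0.037,0.0135,0.075,0,0,0,1],[0.037,0.0135,0.11,0,0,0,1],[0.037,0.0135,0.14,0,0,0,1],[0.037,0.0135,0.153,0,0,0,1],[0.037,0.0135,0.153,0,0,0,1]]' && python3 -m pendant '[[0,0,0,0,0,0,0.6],[0,0,0,0,0,0,0.4],[0,0,0,0,0,0,0.2],[0,0,0,0,0,0,0.2],[0,0,0,0,0,0,0],[0,0,0,0,0,0,0],[0,0,0,0,0,0,0],[0,0,0,0,0,0,0]]'
```

```text
t: 1.43
eef_pos: [0.5201, 0.3076, 0.0275]
eef_rot: [0.975, -0.224, -0.002, 0.003]
wrist_force: [-0.5, 0.4, -0.7]
finger_gap: 0.0851
grip_force: 0.0
t: 2.1
eef_pos: [0.5232, 0.3098, 0.0329]
eef_rot: [0.975, -0.223, 0.001, -0.002]
wrist_force: [-1.1, -0.2, 7.1]
finger_gap: 0.056
grip_force: 63.5
```

```bash
python3 -m pendant '[[0,0,-0.02,0,0,0,0],[0,0,-0.045,0,0,0,0],[0,0,-0.075,0,0,0,0],[0,0,-0.105,0,0,0,0],[0,0,-0.135,0,0,0,0],[0,0,-0.155,0,0,0,0],[0,0,-0.16,0,0,0,0],[0,0,-0.16,0,0,0,0]]'
python3 - <<'E'
from h import *
s=robot.observe();print(s["finger_gap"],s["eef_pos"],s["wrist_force"]); ci=camera_info("top")
im=camera("side")[:,:,::-1]; cv2.imwrite("pics/s2.png",cv2.resize(im[60:260,130:330],None,fx=3,fy=3,interpolation=cv2.INTER_CUBIC))
w=camera("wrist")[:,:,::-1]; cv2.imwrite("pics/w2.png",w)
cv2.imwrite("pics/m2.png",np.hstack([cv2.resize(im[80:220,150:270],(360,420)),cv2.resize(w,(440,420)) if 0 else w[:, :440]]))
print(totool([.547,.098,.155]))
E
```

```text
t: 2.77
eef_pos: [0.5222, 0.3093, 0.1517]
eef_rot: [0.975, -0.224, 0.001, -0.001]
wrist_force: [-0.0, 0.0, -1.2]
finger_gap: 0.0561
grip_force: 64.2
0.056087639546333 [0.52217501 0.30929636 0.15173476] [-0.02704969  0.03236054 -1.24993876]
[ 0.1534184   0.23725075 -0.00756308]
```

View pics/m2.png

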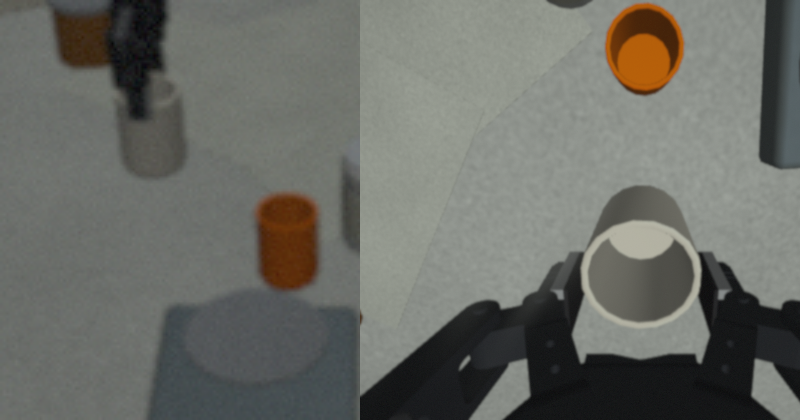

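The cup is held upright, with its rim centre at (281,273) in the wrist view. I'll measure its offset from the TCP.

```bash
python3 - <<'E'
from h import *
s=robot.observe(); rim=.075+s["eef_pos"][2]-.033
r=ray("wrist",281,273,rim); print(r,s["eef_pos"],"diam",np.linalg.norm(ray("wrist",222,273,rim)-ray("wrist",340,273,rim)))
off=r-s["eef_pos"]; print(off)
print(totool([.547-off[0],.098-off[1],.155]),totool([.547,.098,.155]))
E
```

```text
[0.5239687  0.30613197 0.19120703] [0.52104878 0.30830165 0.14920703] diam 0.055243111579810746
[ 0.00291992 -0.00216968  0.042     ]
[ 0.14865327  0.23634542 -0.00755783] [ 0.1534184   0.23725075 -0.00756308]
```

```bash
python3 -m pendant '[[0.02,0.03,-0.007,0,0,0,0],[0.045,0.07,-0.007,0,0,0,0],[0.072,0.115,-0.007,0,0,0,0],[0.1,0.16,-0.007,0,0,0,0],[0.125,0.2,-0.007,0,0,0,0],[0.142,0.226,-0.007,0,0,0,0],[0.149,0.2365,-0.007,0,0,0,0],[0.149,0.2365,-0.007,0,0,0,0]]' && python3 -m pendant '[[0,0,0,0,0,0,0],[0,0,0,0,0,0,0],[0,0,0.015,0,0,0,0],[0,0,0.03,0,0,0,0],[0,0,0.04,0,0,0,0],[0,0,0.045,0,0,0,0],[0,0,0.05,0,0,0,0],[0,0,0.05,0,0,0,0]]'
python3 - <<'E'
from h import *
s=robot.observe();rim=s["eef_pos"][2]+.042;print(s["eef_pos"],s["wrist_force"])
w=camera("wrist")[:,:,::-1]; cv2.imwrite("pics/w3.png",w)
print(ray("wrist",281,273,rim))
E
```

```text
t: 3.53
eef_pos: [0.5445, 0.0982, 0.1541]
eef_rot: [0.974, -0.225, -0.001, 0.001]
wrist_force: [-0.3, -0.3, -2.1]
finger_gap: 0.0557
grip_force: 64.3
t: 4.2
eef_pos: [0.5449, 0.1009, 0.1174]
eef_rot: [0.975, -0.223, -0.0, 0.0]
wrist_force: [0.5, -0.4, -0.8]
finger_gap: 0.0561
grip_force: 64.2
[0.54489899 0.10088982 0.11741923] [ 0.50416464 -0.42697615 -0.78985904]
[0.54778395 0.09872507 0.15941923]
```

View pics/w3.png

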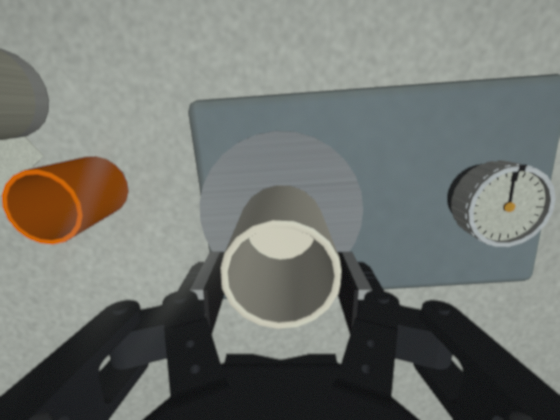

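The cup is over the pan: pan edges are at 200 and 363, and the rim centre is at 281. I'll lower it and release.

```bash
python3 -m pendant '[[0,0,0.004,0,0,0,0],[0,0,0.008,0,0,0,0],[0,0,0.011,0,0,0,0],[0,0,0.013,0,0,0,0],[0,0,0.015,0,0,0,0],[0,0,0.016,0,0,0,0],[0,0,0.016,0,0,0,0],[0,0,0.016,0,0,0,0]]'
```

```text
t: 4.92
eef_pos: [0.5452, 0.1004, 0.1063]
eef_rot: [0.975, -0.224, 0.0, 0.0]
wrist_force: [-0.8, -0.5, -0.2]
finger_gap: 0.0558
grip_force: 64.4
```

```bash
python3 -m pendant '[[0,0,0.001,0,0,0,0],[0,0,0.002,0,0,0,0],[0,0,0.003,0,0,0,0],[0,0,0.003,0,0,0,0],[0,0,0.003,0,0,0,0],[0,0,0.003,0,0,0,0],[0,0,0.003,0,0,0,0],[0,0,0.003,0,0,0,0]]' && python3 -m pendant '[[0,0,0,0,0,0,0.6],[0,0,0,0,0,0,0.7],[0,0,0,0,0,0,0.8],[0,0,0,0,0,0,0.9],[0,0,0,0,0,0,1],[0,0,0,0,0,0,1],[0,0,0,0,0,0,1],[0,0,0,0,0,0,1]]'
```

```text
t: 5.58
eef_pos: [0.5453, 0.1005, 0.104]
eef_rot: [0.975, -0.223, 0.0, -0.0]
wrist_force: [0.1, -0.3, 1.0]
finger_gap: 0.056
grip_force: 64.5
t: 6.25
eef_pos: [0.5453, 0.1005, 0.1038]
eef_rot: [0.975, -0.223, 0.0, -0.0]
wrist_force: [-0.1, 1.3, -0.4]
finger_gap: 0.0848
grip_force: 0.0
```

```bash
python3 -m pendant '[[0,0,-0.02,0,0,0,1],[0,0,-0.05,0,0,0,1],[0,0,-0.08,0,0,0,1],[0,0,-0.11,0,0,0,1],[0,0,-0.14,0,0,0,1],[0,0,-0.16,0,0,0,1],[0,0,-0.16,0,0,0,1],[0,0,-0.16,0,0,0,1]]'
python3 - <<'E'
from h import *
s=robot.observe();print(s["eef_pos"],s["eef_rot"],s["joint_pos"])
d=[.4897,-.0458]
print(totool([*d,.215]))
E
```

```text
t: 6.92
eef_pos: [0.5454, 0.1007, 0.2244]
eef_rot: [0.975, -0.224, 0.001, -0.001]
wrist_force: [0.4, 0.7, 0.1]
finger_gap: 0.0851
grip_force: 0.0
[0.54535366 0.10070357 0.22435878] [ 9.74680918e-01 -2.23598390e-01  5.55153192e-04 -7.47910645e-04] [ 4.74632699e-01  2.50563947e-01 -1.37308182e-01 -4.63270598e-04
 -1.18111133e+00  6.45329476e-01]
[0.01834876 0.20817076 0.01213693]
```

```bash
python3 -m pendant '[[0.002,0.03,0.002,0,0,0,1],[0.006,0.07,0.004,0,0,0,1],[0.01,0.11,0.007,0,0,0,1],[0.014,0.15,0.01,0,0,0,1],[0.017,0.185,0.012,0,0,0,1],[0.018,0.203,0.012,0,0,0,1],[0.018,0.208,0.012,0,0,0,1],[0.018,0.208,0.012,0,0,0,1]]'
python3 - <<'E'
from h import *
w=camera("wrist")[:,:,::-1]; u,v=proj("wrist",[.4897,-.0458,.092]);print(u,v)
u,v=int(u),int(v)
x0=max(0,u-70);y0=max(0,v-70);c=w[y0:v+70,x0:u+70];print(x0,y0,c.shape)
top=camera("top")[:,:,::-1]
a=cv2.resize(c,(560,560*c.shape[0]//c.shape[1]),interpolation=cv2.INTER_CUBIC)[:560]
b=cv2.resize(top[200:305,205:265],(240,420))
o=np.zeros((560,800,3),np.uint8);o[:a.shape[0],:560]=a;o[:420,560:]=b;cv2.imwrite("pics/w4.png",o)
E
```

```text
t: 7.58
eef_pos: [0.4889, -0.0464, 0.2142]
eef_rot: [0.975, -0.224, -0.001, 0.0]
wrist_force: [0.7, 0.1, 0.0]
finger_gap: 0.0855
grip_force: 0.0
279.80537589665835 192.2497581104977
209 122 (140, 140, 3)
```

View pics/w4.png

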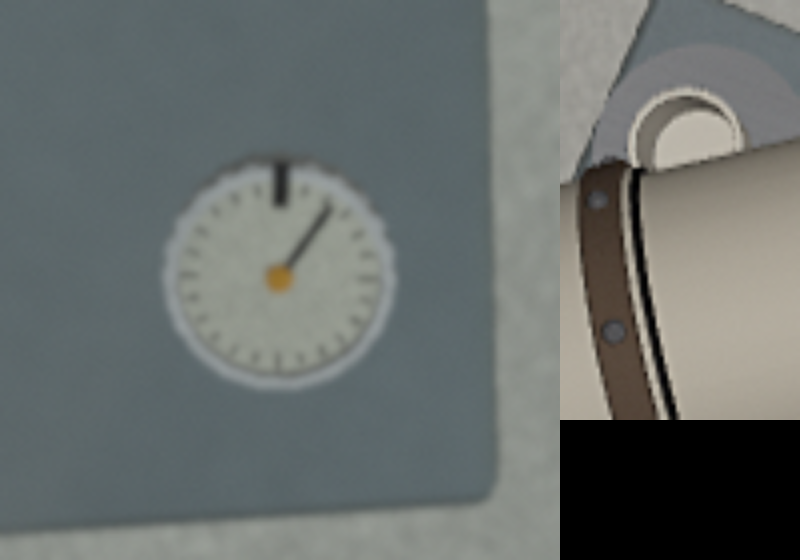

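The dial hub is at crop (279,279), as predicted. The zero bar is at (281,185) and the needle tip at (331,205). The cup stands on the pan.

```bash
python3 - <<'E'
from h import *
f=lambda x,y:ray("wrist",209+x/4-.4,122+y/4-.4,.09)
h,b,n=f(279,279),f(281,185),f(331,205)
ang=lambda p:-np.degrees(np.arctan2(*(p-h)[1::-1]))
sx=np.degrees(np.arctan2(.36986,.92909))
print("hub",h,"r",np.linalg.norm(b-h),np.linalg.norm(n-h))
print("bar",ang(b)-sx,"needle",ang(n)-sx,"diff",ang(n)-ang(b))
s=robot.observe();print(s["joint_pos"]);print(totool([.4897,-.0458,.068]))
E
```

```text
hub [ 0.49100916 -0.04422675  0.09      ] r 0.023557539354960556 0.02257260659504936
bar 5.366187770350937 needle 38.44192488856237 diff 33.075737118211435
[ 2.38674242e-01  1.49543214e-01 -2.93326054e-01 -1.18756489e-04
 -1.12817057e+00  8.81721638e-01]
[0.00028342 0.00067245 0.19536351]
```

```bash
python3 -m pendant '[[0.001,0,0.03,0,0,0,1],[0.001,0,0.07,0,0,0,1],[0.001,0,0.11,0,0,0,1],[0.001,0,0.15,0,0,0,1],[0.001,0,0.18,0,0,0,1],[0.001,0,0.195,0,0,0,1],[0.001,0,0.198,0,0,0,1],[0.001,0,0.198,0,0,0,1]]' && python3 -m pendant '[[0,0,0,0,0,0,0.6],[0,0,0,0,0,0,0.4],[0,0,0,0,0,0,0.2],[0,0,0,0,0,0,0],[0,0,0,0,0,0,0],[0,0,0,0,0,0,0],[0,0,0,0,0,0,0],[0,0,0,0,0,0,0]]'
```

```text
t: 8.35
eef_pos: [0.4902, -0.0454, 0.0656]
eef_rot: [0.975, -0.223, -0.001, 0.0]
wrist_force: [0.0, 0.5, -0.1]
finger_gap: 0.0855
grip_force: 0.0
t: 9.02
eef_pos: [0.4901, -0.0462, 0.0665]
eef_rot: [0.975, -0.224, 0.0, -0.0]
wrist_force: [-0.5, -0.6, 0.6]
finger_gap: -0.0
grip_force: 0.0
```

The gap reads zero, which is odd. I'll look before moving.

```bash
python3 - <<'E'
from h import *
s=robot.observe();print({k:s[k] for k in("finger_gap","grip_force","eef_pos","wrist_force")})
w=camera("wrist")[:,:,::-1]; t=camera("side")[:,:,::-1]
s=robot.observe();print({k:s[k] for k in("finger_gap","grip_force")})
o=np.zeros((420,800,3),np.uint8);o[:,:400]=w[:,80:480];o[:,400:]=cv2.resize(t[150:276,170:290],(400,420));cv2.imwrite("pics/w5.png",o)
E
```

```text
{'finger_gap': -2.2096918172801143e-05, 'grip_force': 0.0, 'eef_pos': array([ 0.49010626, -0.04620992,  0.06647072]), 'wrist_force': array([-0.51764505, -0.56537161,  0.61375354])}
{'finger_gap': -0.00043786798052754754, 'grip_force': 0.0}
```

View pics/w5.png

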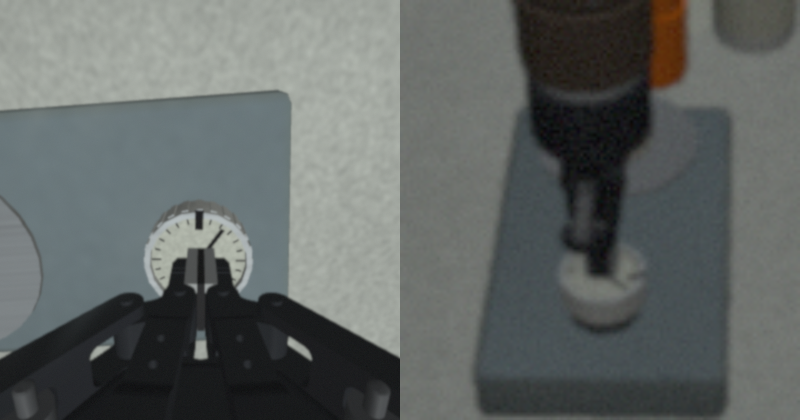

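The fingers closed over the dial face: the tips appear at wrist (281,250) and side (230,232). The bezel was not gripped. I'll check where the tips really are against the reported TCP.

```bash
python3 - <<'E'
from h import *
s=robot.observe();p=s["eef_pos"];print(p,s["eef_rot"])
for dz in(0,.01,.02,.03,.04): print(p[2]+dz,proj("wrist",p+[0,0,dz]),proj("side",p+[0,0,dz]))
print(proj("wrist",[.4897,-.0458,.092]))
w=camera("wrist")[:,:,::-1]; t=camera("side")[:,:,::-1]
o=np.zeros((480,800,3),np.uint8);o[:480,:400]=cv2.resize(w[190:310,231:331],(400,480),interpolation=cv2.INTER_CUBIC);o[:,400:]=cv2.resize(t[195:255,205:255],(400,480),interpolation=cv2.INTER_CUBIC);cv2.imwrite("pics/w6.png",o)
E
```

```text
[ 0.49008434 -0.0461796   0.06638709] [ 9.74698353e-01 -2.23524314e-01  3.46798464e-05 -8.15983194e-06]
0.06638709035106505 (np.float64(279.5105389175271), np.float64(243.18876733613817)) (np.float64(230.72447748068942), np.float64(238.81741942105242))
0.07638709035106504 (np.float64(279.4674427185077), np.float64(250.34066334517198)) (np.float64(230.51057000678315), np.float64(235.78854709816528))
0.08638709035106505 (np.float64(279.41932683429616), np.float64(258.3255856374798)) (np.float64(230.293929514962), np.float64(232.72097597635678))
0.09638709035106505 (np.float64(279.3652600194574), np.float64(267.2980761601834)) (np.float64(230.07450329030394), np.float64(229.61395962650374))
0.10638709035106506 (np.float64(279.3040654935299), np.float64(277.4534238640328)) (np.float64(229.85223725341487), np.float64(226.46673229892494))
(np.float64(279.0575837609834), np.float64(264.1080476439394))
```

View pics/w6.png

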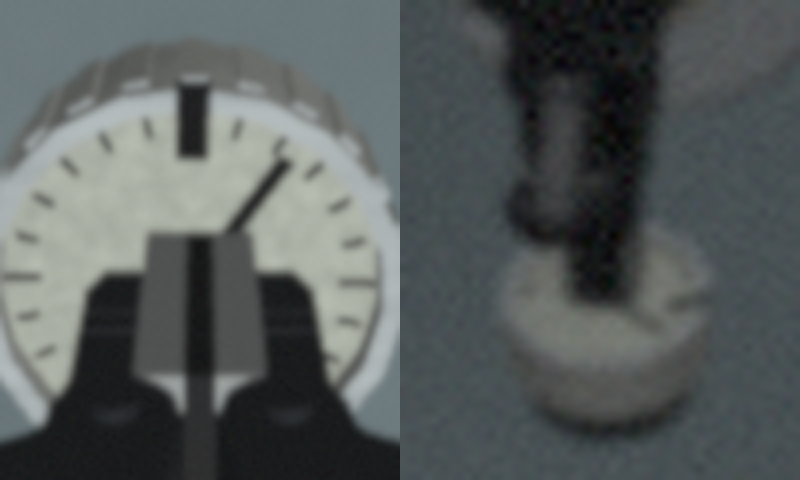

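```bash
python3 - <<'E'
from h import *
p=np.array([.5222,.3093,.1517]); q=p-.030*np.array([.436,.9,0])+0*p
for dz in(0,.01,.02,.03): print(dz,proj("side",q+[0,0,dz]))
# bezel top ring: height check, wrist image brightness column at finger edge now
w=camera("wrist"); print("wrist col 275, rows 240-300 step4",w[240:300:4,272].mean(1).astype(int))
for x in(0,.005,.011): 
    for z in(.066,.08,.09,.1): print(x,z,proj("wrist",robot.observe()["eef_pos"]*[1,1,0]+[.9*x,-.436*x,z]))
E
```

```text
0 (np.float64(197.562896853839), np.float64(129.2732127291535))
0.01 (np.float64(197.19584749530196), np.float64(126.05231957372689))
0.02 (np.float64(196.82474579921245), np.float64(122.79586676948853))
0.03 (np.float64(196.44952428448943), np.float64(119.50326216351111))
wrist col 275, rows 240-300 step4 [168 173 115  80  81  81  81  80  80  81  81 137  64  28  26]
0 0.066 (np.float64(279.515058674574), np.float64(242.9777830493742))
0 0.08 (np.float64(279.4553929807727), np.float64(253.18143227571593))
0 0.09 (np.float64(279.4066882130891), np.float64(261.5106133080921))
0 0.1 (np.float64(279.35182035339824), np.float64(270.8937673186699))
0.005 0.066 (np.float64(279.515261287236), np.float64(235.3092829099848))
0.005 0.08 (np.float64(279.455090266183), np.float64(244.99386834910334))
0.005 0.09 (np.float64(279.4059161439598), np.float64(252.9084920289098))
0.005 0.1 (np.float64(279.35045821303845), np.float64(261.8345009429328))
0.011 0.066 (np.float64(279.5155087957033), np.float64(225.94156276340323))
0.011 0.08 (np.float64(279.4547199510307), np.float64(234.97790253110355))
0.011 0.09 (np.float64(279.4049705673954), np.float64(242.37321224925586))
0.011 0.1 (np.float64(279.34878778018134), np.float64(250.72485566504082))
```

I compared two views of the tips with the TCP reading. On the cup, the tip was at side v≈118 where the reading predicted 129. Now the pad edge is at wrist v≈249. Both put the tips about 28–33 mm above the reported TCP, so the first grip closed just over the bezel. The needle and bar are undisturbed. I'll rise, open, go about 30 mm lower and grip again.

```bash
python3 -m pendant '[[0,0,-0.02,0,0,0,0],[0,0,-0.05,0,0,0,0],[0,0,-0.06,0,0,0,0.3],[0,0,-0.06,0,0,0,1],[0,0,-0.06,0,0,0,1],[0,0,-0.06,0,0,0,1],[0,0,-0.06,0,0,0,1],[0,0,-0.06,0,0,0,1]]' && python3 -m pendant '[[0,0,0.02,0,0,0,1],[0,0,0.04,0,0,0,1],[0,0,0.06,0,0,0,1],[0,0,0.07,0,0,0,1],[0,0,0.08,0,0,0,1],[0,0,0.088,0,0,0,1],[0,0,0.09,0,0,0,1],[0,0,0.09,0,0,0,1]]'
python3 - <<'E'
from h import *
s=robot.observe();p=s["eef_pos"];print(p,s["wrist_force"])
w=camera("wrist");cv2.imwrite("pics/w7.png",w[:,:,::-1])
# dark finger pad tip rows: topmost dark row in columns near the finger
g=w.mean(2)
for x in list(range(180,240,8))+list(range(325,385,8)):
    r=np.where(g[200:400,x]<95)[0]; print(x,200+r[0] if len(r) else None,end=' ')
yv=np.array([-.436,-.9,0]);xv=np.array([.9,-.436,0])
for z in(.07,.08,.09,.1): print(z,proj("wrist",p*[1,1,0]+[0,0,z]+.0425*yv+.011*xv),proj("wrist",p*[1,1,0]+[0,0,z]-.0425*yv+.011*xv))
E
```

```text
t: 9.93
eef_pos: [0.4894, -0.0463, 0.1104]
eef_rot: [0.975, -0.224, -0.001, 0.0]
wrist_force: [0.1, 0.7, 0.1]
finger_gap: 0.0723
grip_force: 0.0
t: 10.6
eef_pos: [0.4901, -0.0462, 0.0436]
eef_rot: [0.975, -0.223, -0.0, 0.0]
wrist_force: [0.9, -0.9, -0.3]
finger_gap: 0.0858
grip_force: 0.0
[ 0.49005535 -0.04616801  0.0436309 ] [ 0.89207586 -0.90913649 -0.3473594 ]
180 260 188 260 196 365 204 367 212 365 220 363 228 245 236 230 325 305 333 353 341 364 349 366 357 370 365 367 373 260 381 261 0.07 (np.float64(362.79581269541154), np.float64(244.71372364429556)) (np.float64(196.73015850330196), np.float64(244.56268032184602))
0.08 (np.float64(368.2027665562041), np.float64(253.32695239516312)) (np.float64(191.24507799579365), np.float64(253.16907929040897))
0.09 (np.float64(374.3686301676938), np.float64(263.14911753652206)) (np.float64(184.98982752616587), np.float64(262.9839181275444))
0.1 (np.float64(381.4652416579555), np.float64(274.4539556570936)) (np.float64(177.7899475971089), np.float64(274.2809335697775))
```

The open tips measure z≈0.087 at TCP 0.0436, which confirms the offset. I'll go down another 10 mm and close.

```bash
python3 -m pendant '[[0,0,0.004,0,0,0,1],[0,0,0.008,0,0,0,1],[0,0,0.012,0,0,0,1],[0,0,0.012,0,0,0,1],[0,0,0.012,0,0,0,1],[0,0,0.012,0,0,0,0.8],[0,0,0.012,0,0,0,0.7],[0,0,0.012,0,0,0,0.6]]' && python3 -m pendant '[[0,0,0,0,0,0,0.4],[0,0,0,0,0,0,0.2],[0,0,0,0,0,0,0],[0,0,0,0,0,0,0],[0,0,0,0,0,0,0],[0,0,0,0,0,0,0],[0,0,0,0,0,0,0],[0,0,0,0,0,0,0]]'
```

```text
t: 11.32
eef_pos: [0.4914, -0.0452, 0.0358]
eef_rot: [0.975, -0.223, 0.001, -0.001]
wrist_force: [0.9, 3.4, -0.2]
finger_gap: 0.0563
grip_force: 63.7
t: 11.98
eef_pos: [0.4914, -0.0453, 0.0357]
eef_rot: [0.975, -0.223, 0.001, -0.001]
wrist_force: [-0.2, 5.6, 4.5]
finger_gap: 0.0567
grip_force: 63.7
```

```bash
python3 -m pendant '[[0,0,0,0,0,0.025,0],[0,0,0,0,0,0.055,0],[0,0,0,0,0,0.085,0],[0,0,0,0,0,0.115,0],[0,0,0,0,0,0.145,0],[0,0,0,0,0,0.17,0],[0,0,0,0,0,0.184,0],[0,0,0,0,0,0.184,0]]'
python3 - <<'E'
from h import *
s=robot.observe();print(s["wrist_force"],s["ft_torque"],s["eef_rot"],s["finger_gap"],s["joint_pos"])
x=Ro.from_quat(s["eef_rot"]).as_matrix()[:,0];print("toolx ang cw",-np.degrees(np.arctan2(x[1],x[0])))
w=camera("wrist");cv2.imwrite("pics/w8.png",w[:,:,::-1])
# polar unwrap of dial about hub
h=np.array([.4905,-.045]);sx=np.arctan2(-.36986,.92909)
for r in(.012,.015,.018,.0205,.023,.025):
    v=[]
    for d in range(-10,70,2):
        a=sx-np.radians(d); u,vv=proj("wrist",[h[0]+r*np.cos(a),h[1]+r*np.sin(a),.091]); v.append(int(cv2.getRectSubPix(w.astype(np.uint8),(1,1),(float(u),float(vv))).mean()))
    print(r,v)
E
```

```text
t: 12.65
eef_pos: [0.4912, -0.0455, 0.0357]
eef_rot: [0.87, -0.492, 0.001, -0.001]
wrist_force: [-0.9, 3.6, 5.0]
finger_gap: 0.0565
grip_force: 63.9
[-0.87900555  3.55276856  5.02496596] [ 1.27547936  0.14954933 -0.04323307] [ 0.87033961 -0.49245022  0.00094783 -0.00091413] 0.05652346945464785 [ 2.37434623e-01  3.64824147e-01 -5.28813084e-01 -6.30998843e-05
 -6.74525742e-01  3.03604425e-01]
toolx ang cw 59.00362079556121
0.012 [158, 159, 159, 160, 161, 161, 161, 161, 162, 163, 165, 165, 165, 165, 164, 164, 164, 164, 162, 161, 158, 153, 137, 102, 61, 38, 50, 87, 129, 152, 161, 163, 165, 165, 165, 163, 162, 162, 162, 161]
0.015 [160, 159, 157, 157, 159, 160, 161, 161, 161, 160, 160, 161, 162, 164, 164, 163, 162, 159, 158, 159, 160, 161, 155, 127, 73, 42, 62, 113, 153, 163, 164, 163, 162, 162, 163, 162, 161, 160, 162, 164]
0.018 [163, 164, 163, 162, 162, 164, 166, 168, 166, 165, 163, 161, 163, 165, 167, 167, 165, 161, 160, 160, 161, 164, 164, 142, 77, 37, 73, 136, 162, 166, 165, 163, 162, 165, 168, 169, 169, 166, 163, 160]
0.0205 [161, 164, 165, 166, 164, 161, 159, 160, 159, 162, 163, 164, 166, 166, 165, 161, 162, 162, 163, 161, 162, 162, 130, 57, 30, 28, 29, 52, 124, 167, 167, 166, 164, 164, 164, 163, 161, 160, 159, 159]
0.023 [162, 163, 166, 161, 121, 116, 157, 161, 160, 159, 157, 122, 132, 165, 169, 170, 171, 161, 123, 140, 159, 162, 148, 71, 27, 26, 28, 70, 149, 163, 162, 147, 131, 162, 166, 166, 165, 162, 133, 133]
0.025 [163, 162, 166, 165, 144, 139, 162, 165, 166, 168, 167, 144, 150, 165, 165, 166, 168, 167, 142, 157, 170, 170, 159, 82, 30, 30, 30, 77, 160, 172, 170, 149, 132, 163, 166, 163, 163, 162, 136, 144]
```

The needle and the zero bar both centre at 40° in the unwrapped dial, so they are aligned to within about 0.5°. I'll release, rise and verify.

```bash
python3 -m pendant '[[0,0,0,0,0,0,0.6],[0,0,0,0,0,0,0.8],[0,0,0,0,0,0,1],[0,0,0,0,0,0,1],[0,0,0,0,0,0,1],[0,0,0,0,0,0,1],[0,0,0,0,0,0,1],[0,0,0,0,0,0,1]]' && python3 -m pendant '[[0,0,-0.02,0,0,0,1],[0,0,-0.06,0,0,0,1],[0,0,-0.1,0,0,0,1],[0,0,-0.14,0,0,0,1],[0,0,-0.18,0,0,0,1],[0,0,-0.22,0,0,0,1],[0,0,-0.22,0,0,0,1],[0,0,-0.22,0,0,0,1]]' && python3 -m pendant '[[0,0,0,0,0,0,1],[0,0,0,0,0,0,1],[0,0,0,0,0,0,1],[0,0,0,0,0,0,1],[0,0,0,0,0,0,1],[0,0,0,0,0,0,1],[0,0,0,0,0,0,1],[0,0,0,0,0,0,1]]'
python3 - <<'E'
from h import *
w=camera("wrist"); t=camera("side")
cv2.imwrite("pics/w9.png",w[:,:,::-1]);cv2.imwrite("pics/s9.png",t[:,:,::-1])
h=np.array([.4905,-.045]);sx=np.arctan2(-.36986,.92909)
for r in(.013,.015,.017,.0215,.0235,.025):
    d=np.arange(20,60,.5);v=[]
    for k in d:
        a=sx-np.radians(k); u,vv=proj("wrist",[h[0]+r*np.cos(a),h[1]+r*np.sin(a),.091]); v.append(cv2.getRectSubPix(w,(1,1),(float(u),float(vv))).mean())
    v=np.array(v);wt=np.clip(110-v,0,None);print(r,(wt*d).sum()/wt.sum(),(wt>0).sum()*.5)
# cup in side & top: is the top view clear?
T=camera("top");g=cv2.cvtColor(T,cv2.COLOR_RGB2GRAY)
print("top row 236",g[236,200:285:3]);print("top col 240",g[205:275:3,240])
print("pred rim top",proj("top",[.547,.098,.146]),"pan",proj("top",[.547,.098,.071]))
E
```

```text
t: 13.37
eef_pos: [0.49, -0.0463, 0.0348]
eef_rot: [0.871, -0.492, -0.0, 0.0]
wrist_force: [-0.7, 0.5, -0.4]
finger_gap: 0.0853
grip_force: 0.0
t: 14.03
eef_pos: [0.491, -0.0459, 0.2017]
eef_rot: [0.871, -0.492, 0.002, -0.002]
wrist_force: [0.6, -0.2, -0.6]
finger_gap: 0.0856
grip_force: 0.0
t: 14.7
eef_pos: [0.4901, -0.0462, 0.1998]
eef_rot: [0.871, -0.492, -0.0, 0.0]
wrist_force: [0.1, -0.5, -0.3]
finger_gap: 0.0856
grip_force: 0.0
0.013 40.920070011668614 9.5
0.015 40.67467248908296 9.0
0.017 40.68698854337151 9.0
0.0215 40.323020198781656 12.0
0.0235 40.28480783176215 11.0
0.025 40.21082234290147 10.0
top row 236 [154 155 152 157  68 124 123 104 107 111 184 182 181 181 181 181 168 108
 123 115  94  80  96 104 107 112 117 119 122]
top col 240 [109 111 121 120 121 119 190  62 184 181 180 182  64 111 125 133 141 146
 153 157 160 164 166 167]
pred rim top (np.float64(236.2051760127054), np.float64(235.14228277504273)) pan (np.float64(240.17320640964329), np.float64(238.2368723461329))
```

Needle and bar agree to about 0.4° (40.7° against 40.3°). The cup rim is centred at about top column 236, where 236.2 was predicted for the pan's middle. The robot is clear of everything, so I'll hand in.

```bash
python3 -c "
from bench import order
print(order.hand_in())"
```

```text
the job is handed in; nothing more can be done
None
```

The job is handed in after about 15 s of robot time: the cup stands upright in the middle of the pan and the zero bar lines up with the needle to about 0.4°. My first grip on the bezel closed on air just above it, the second held, and I touched nothing else on the table.

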